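Stamp the inspection seal on a welded flange

TASK

Take the collared square-shank seal punch from its stand and press its face squarely onto the middle of the soft lead seal on the flange, gently building up to 15 newtons and keeping that push steady for about a second. Then lift it straight off without dragging it sideways, set it back upright and fully home in the same hole of the stand, and leave everything else where it is.

Things in the scene. Friction and masses are not known exactly. Their poses are not given: they have to be found in the camera images.
- punch: the seal punch, steel, loose, 110 mm long, 0.2 to 0.5 kg, starts upright in the stand. Origin: centre of its flat lower (marking) face; z runs up along it. From the face upwards: round nose 14 mm in diameter (edge chamfered 1.5 mm) and 30 mm long, round collar 40 mm in diameter from 30 to 36 mm, square shank 20 x 20 mm (sides along the body's x and y) from 36 to 110 mm; a 2 mm cap on top is for show. Fingertips fit on the shank above the collar and can bear down on the collar
- stand: the fixed punch stand, a grey steel block 60 mm (x) by 150 mm (y) by 40 mm high, with two blind holes 90 mm apart in its top. Origin: centre of its underside, at bench height
- stand_hole0 (a point): centre of the mouth of the seal punch's hole, on the stand's top (40 mm above the bench), at +45 mm along the stand's y. The hole is 18 mm wide, 35 mm deep, mouth chamfered 2 mm. With the punch home its collar lies on the stand's top and its face is 10 mm above the bench
- flange: the fixed welded flange, plain steel disc 150 mm in diameter and 22 mm thick with a 60 mm wide pipe neck in the middle up to 55 mm, clamped to the bench. Origin: centre of its underside, at bench height. The lead seal stands at 55 mm along its +x, five dark bolt holes on the other side
- seal_place (a point): a point of the flange on the axis of the lead seal, at the height of the flange's upper face (22 mm above the bench). The seal is a round plain grey metal plug 26 mm in diameter in a dark cup 3 mm high; seals differ in height: its flat face lies somewhere between 5 and 28 mm above this point and must be found by touch
- seal (a joint): how deep the seal has been pressed, in m: 0 untouched, 0.005 at most. It starts to yield at 10 N, then sinks 0.4 mm for each further newton (15 N gives about 2 mm), and stays where it was pressed
- centre_punch: bystander: plain round pointed centre punch, 18 mm thick, 75 mm long, loose, upright in the stand's other hole, top 89 mm above the bench. Origin at its point
- hammer: bystander: hammer with a wooden handle lying on the bench beyond the work. Origin: under its middle
- coupling: bystander: hexagonal steel pipe coupling, 38 mm wide and 26 mm high, standing on the bench between flange and stand. Origin: centre of its underside
Things that resemble listed ones, but are neither listed nor needed, are in the scene too. Of the things like the punch, leave any that is green or purple; of the rest the smaller one is meant.

How it is judged:
On the way, in this order (a step that is already met when the one before it is completed fails the run):
1. the seal punch is lifted out of the stand (height (world z) of punch above 0.05 m), for 0.1 s.
2. the punch bears on the seal, upright within 5 degrees and within 4 mm of its middle, with more than 5 N, the seal pressed in by 1.2 to 3 mm, kept so for half a second (value of joint seal between 0.0012 and 0.003 m and contact force between punch and flange above 5 N and angle between punch's own z axis and vertical below 0.09 rad and horizontal distance between punch and seal_place below 0.004 m), for 0.5 s.
3. the punch is lifted clear of the flange (z of punch in the frame of seal_place above 0.035 m and contact force between punch and flange below 0.1 N), for 0.1 s.
At the end, for the whole second after the job is handed in: The seal stays pressed in by 1.2 to 3 mm, and the punch is back in its own hole of the stand: face less than 13.5 mm above the bench (home is 10 mm), within 4 mm of the hole's axis, upright within 4 degrees, at rest and let go (value of joint seal between 0.0012 and 0.003 m and horizontal distance between punch and stand_hole0 below 0.004 m and height (world z) of punch below 0.0135 m and angle between punch's own z axis and vertical below 0.07 rad and linear speed of punch below 0.02 m/s); the robot touches nothing.
It fails at once if too hard: the seal is crushed (pressed in by more than 3 mm), or the punch is pressed on flange or seal with more than 25 N (value of joint seal above 0.003 m or contact force between punch and flange above 25 N).
It fails at once if the punch bears (over 2 N) on flange or seal more than 5 mm from the seal's middle: misplaced or slid (contact force between punch and flange above 2 N and horizontal distance between punch and seal_place above 0.005 m).
It fails at once if the punch is pressed on the seal (over 8 N) while tilted by more than 7 degrees (contact force between punch and flange above 8 N and angle between punch's own z axis and vertical above 0.122 rad).
It fails at once if the punch is struck or dragged: it moves faster than 60 mm/s while bearing on the seal with over 3 N (contact force between punch and flange above 3 N and linear speed of punch above 0.06 m/s).
It fails at once if a bystander is moved by more than 20 mm (distance of any of centre_punch, hammer, coupling from where it was at the start of the episode above 0.02 m).
It also fails if it takes over 64 s, if anything falls off the work surface, if the arm or the gripper's body presses on something with over 40 N, if the wrist force passes 120 N, or if a joint passes its speed limit or range.

ROBOT

A 7-joint arm with a two-finger parallel gripper is mounted at the origin on the work surface. World frame = base frame: x ahead of the robot, y to its left, z up, the work surface at z = 0. Lengths are in m, angles in rad, forces in N, time in s.
With the tool pointing down it reaches from about 0.425 to 0.95 m from the base axis. Payload 4.7 kg.
Tool frame: the origin (TCP) lies between the finger pads; the fingertips stand 25 mm ahead of it and the grasp point (between the pads) lies 6 mm ahead of it; z points along the fingers, y is the line along which they close (so a half turn about z gives the same grasp; the last joint's range is limited). The gripper opens to 87 mm and grips with 3 to 60 N. Pads are 19 mm wide; open, the fingers measure 117 mm over their backs; the gripper's body (75 mm by 190 mm) begins 51 mm behind the grasp point.
Start: joints at [-1.27, 0.469, -0.049, 1.532, 0.024, 1.141, -0.082], TCP at [0.219, 0.639, 0.248] pointing down, gripper open.
Joint ranges: [-2.59, 2.59], [-0.33, 1.99], [-1.39, 1.29], [0.1, 2.45], [-1.04, 4.18], [0.21, 1.99], [-2.66, 2.66]. Speed limits (rad/s): [2.57, 2.57, 3.14, 3.14, 3.14, 3.14, 3.14].

INTERFACE

Orientations are given as a unit quaternion [w, x, y, z].
In Python, from cell import telemetry, imaging, bot gives the robot as it stands.
- The arm moves only by the tool drive_tool, never from a script. Its argument "deltas" is a list of rows, each an object of numbers: "wx", "wy", "wz": the turn, a rotation vector about the tool's x, y, z in degrees; "tx", "ty", "tz": the shift along the tool's x, y, z in cm; "grip": the finger opening in cm, from 0 to 8.7. A call has 1 to 12 rows; each row shifts and turns the commanded pose from where the row before left it, along the tool's axes as they then stand; what a row does not reach is not made up. A row lasts 1/12 s, in which the tool goes at most 41.7 mm and 7.16 degrees, less where a joint would pass 70% of its speed; a pose out of reach is approached as far as the arm can. A call with a gripper value outside its range is refused whole. The fingers move at their own pace and stop on an object; "force" is the grip in N (left out, the last holds). Time passes only in rows, so rows that do not move let the fingers close. It gives the time, the measured TCP pose, the force, the opening and the grip force at its end, in the units of the state.
- telemetry.get_obs(): the state, without advancing time (a new reading comes with each control period).
- imaging.camera(name): name is "side" or "top" or "wrist"; returns the picture (480x640x3 uint8, red, green, blue); there is no depth.
- imaging.calibration(name): a dict with "fx", "fy", "cx", "cy" (pixels), "k1" (the pictures are not rectified: a ray, as slopes to the right and down, at radius r is drawn at 1 + k1 r^2 times it, then the intrinsics apply), "extrinsics" (4x4, takes a point from camera to world coordinates). Camera axes: x right, y down, z forward; pixel columns grow to the right and rows downward; lengths in m; the calibration is good to about 2 mm. A picture is of the moment at which its call begins: read the wrist's pose just before it. calibration takes no time and is no camera call; for the wrist camera it gives the pose at the moment of the call.
- bot.sign_off(): hands the job in; it is judged then, once.
The state is a dict: "time": time; "qpos": joint angles; "joint_velocities": joint speeds; "tau": joint torques, N m; "eef_pos": TCP position; "ee_rot": TCP orientation; "force": force on the tool from outside, world axes, zero at the start; "wrist_torque": the same for the moment, N m; "width": finger opening in m; "grasp_force": force on a finger pad.
Only numpy, scipy, OpenCV 4.12 (cv2) and the standard library are available. Lean on these libraries where they do the work, as an engineer would, in place of code of your own. Each camera call takes 0.05 s, during which the arm holds its last target. There are 200 camera calls.

## Working session

There is one attempt and no reset: what is moved stays moved. The work goes in short steps, Python scripts to look and compute and a tool call to move; the robot and the scene stay as the last step left them, time stands still between calls to the robot, and variables do not carry over. Pictures are saved under pics/ and viewed, at most 10 in all, crops included, and the job is handed in when it is done.

Besides the shell and the picture viewer there is one more tool, called after ">>>" as a command line: name --argument value ..., lists and objects as JSON in quotes. drive_tool: Moves the arm, as the interface text tells. Its arguments: {"type":"object","properties":{"deltas":{"type":"array"},"force":{"type":"number"}},"required":["deltas"]}

```bash
ls; mkdir -p pics
python3 - <<'E'
from cell import telemetry, imaging, bot
import cv2,numpy as np
o=telemetry.get_obs();print(o)
for n in("side","top"):
    c=imaging.calibration(n);print(n,c)
    cv2.imwrite(f"pics/{n}0.png",imaging.camera(n)[:,:,::-1])
E
```

```text
pics
{'time': 0.0, 'qpos': array([-1.26990536,  0.46944586, -0.04859243,  1.53363408,  0.02409644,
        1.14100125, -0.08230143]), 'joint_velocities': array([ 0.00088055,  0.00074694,  0.00087876, -0.00064686,  0.00207413,
        0.0001605 ,  0.0014186 ]), 'tau': array([-2.18040968e-04, -5.07955098e+01, -8.07970762e-02, -2.36165339e+01,
       -6.14350475e-02,  3.75587319e-02,  1.64051253e-04]), 'eef_pos': array([0.21841348, 0.63813151, 0.24652173]), 'ee_rot': array([-1.23529039e-04,  1.64136751e-01,  9.86437135e-01, -9.43493111e-04]), 'force': array([ 0.39942946, -0.75444688,  1.00076309]), 'wrist_torque': array([ 0.01226609, -0.02301312, -0.01563316]), 'grasp_force': 0.0, 'width': 0.08722910024420658}
side {'fx': 445.3388376862569, 'fy': 445.3388376862569, 'cx': 319.5999484026273, 'cy': 241.37453467403034, 'k1': -0.03524245527177518, 'extrinsics': array([[ 0.79229085, -0.3920356 ,  0.46752894,  0.30275299],
       [-0.60979383, -0.5347209 ,  0.58500003, -0.35387147],
       [ 0.02065666, -0.74858643, -0.66271537,  0.49851416],
       [ 0.        ,  0.        ,  0.        ,  1.        ]])}
top {'fx': 546.8696493056883, 'fy': 546.8696493056883, 'cx': 314.8270974835428, 'cy': 238.93142614751085, 'k1': 0.020174228472579315, 'extrinsics': array([[-0.00261611, -0.99830412,  0.05815529,  0.54079486],
       [-0.99979847,  0.00145363, -0.02002263,  0.05870878],
       [ 0.01990414, -0.05819595, -0.99810674,  0.98018258],
       [ 0.        ,  0.        ,  0.        ,  1.        ]])}
```

View pics/top0.png

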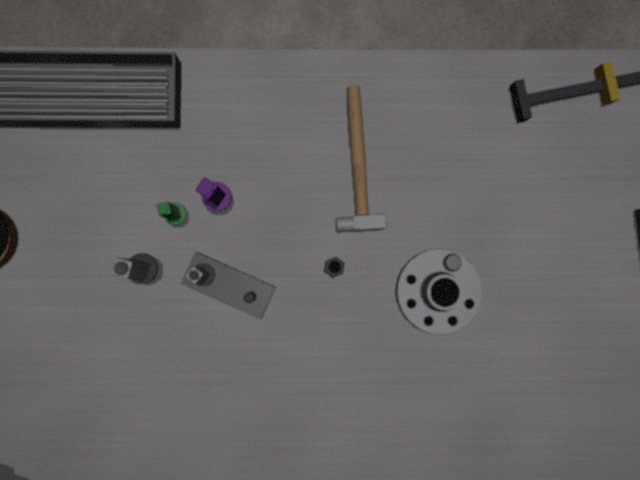

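View pics/side0.png

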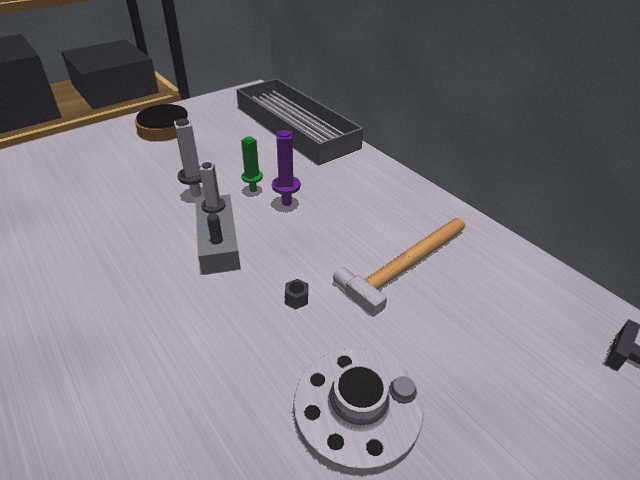

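The top view shows the stand at about (228,285), with the grey punch in its upper-left hole (top at (195,274)) and the centre punch at (250,297). The coupling is at (334,267), the flange at (440,291) and the seal at (452,262). In the side view the punch cap is at (208,166), the seal face at (403,387), and the larger grey look-alike at (183,124).

```bash
cat > h.py <<'E'
import numpy as np,cv2
from cell import telemetry, imaging, bot
def ray(c,u,v):
    x=np.array([(u-c["cx"])/c["fx"],(v-c["cy"])/c["fy"]]);p=x.copy()
    for _ in range(8): p=x/(1+c["k1"]*(p@p))
    E=c["extrinsics"];d=E[:3,:3]@np.r_[p,1];return E[:3,3],d/np.linalg.norm(d)
def plane(c,u,v,z):
    o,d=ray(c,u,v);return o+d*(z-o[2])/d[2]
def tri(c1,p1,c2,p2):
    o1,d1=ray(c1,*p1);o2,d2=ray(c2,*p2)
    s=np.linalg.lstsq(np.c_[d1,-d2],o2-o1,rcond=None)[0]
    a,b=o1+s[0]*d1,o2+s[1]*d2;return (a+b)/2,np.linalg.norm(a-b)
def proj(c,P):
    E=c["extrinsics"];q=E[:3,:3].T@(np.array(P)-E[:3,3]);s=q[:2]/q[2];s=s*(1+c["k1"]*(s@s))
    return s*c["fx"]+[c["cx"],c["cy"]]
E
python3 - <<'E'
from h import *
t=imaging.calibration("top");s=imaging.calibration("side")
I=cv2.imread("pics/top0.png");J=cv2.imread("pics/side0.png")
for n,p in dict(ptop=(195,274),stand=(228,285),cp=(250,297),flange=(440,291)).items():
    print(n,[plane(t,*p,z).round(4) for z in(.04,.089,.122)])
for n,a,b in[("punch",(195,274),(208,166)),("seal",(452.5,262),(403,387)),("big",(122,268),(183,123))]:
    print(n,tri(t,a,s,b))
a=cv2.resize(I[240:330,170:285],None,fx=5,fy=5,interpolation=cv2.INTER_CUBIC)
b=cv2.resize(I[240:340,390:490],None,fx=4.5,fy=4.5,interpolation=cv2.INTER_CUBIC)[:450]
a=cv2.resize(a,(450,352)); b=cv2.resize(b,(350,352))
cv2.imwrite("pics/z.png",cv2.convertScaleAbs(np.hstack([a,b]),alpha=1.6))
g=cv2.cvtColor(I,cv2.COLOR_BGR2GRAY)
print(g[285,225:235],g[310,200:210],g[255,230:300:6])
E
```

```text
ptop [array([0.5359, 0.2446, 0.04  ]), array([0.5362, 0.2349, 0.089 ]), array([0.5363, 0.2284, 0.122 ])]
stand [array([0.517 , 0.1883, 0.04  ]), array([0.5182, 0.1816, 0.089 ]), array([0.5191, 0.177 , 0.122 ])]
cp [array([0.4964, 0.1508, 0.04  ]), array([0.4988, 0.146 , 0.089 ]), array([0.5003, 0.1428, 0.122 ])]
flange [array([ 0.5056, -0.1751,  0.04  ]), array([ 0.5075, -0.1629,  0.089 ]), array([ 0.5087, -0.1547,  0.122 ])]
punch (array([0.53710486, 0.2285922 , 0.11890772]), np.float64(0.0017282485965141791))
seal (array([ 0.55577102, -0.20080811,  0.02872226]), np.float64(0.0005898222975662259))
big (array([0.54697355, 0.33203166, 0.1478125 ]), np.float64(0.0024216859760466045))
[92 91 87 82 85 89 86 93 87 86] [110 109 107 113 111 113 113 110 109 109] [109 107 109 110 109 108 110 110 110 111 114 113]
```

View pics/z.png

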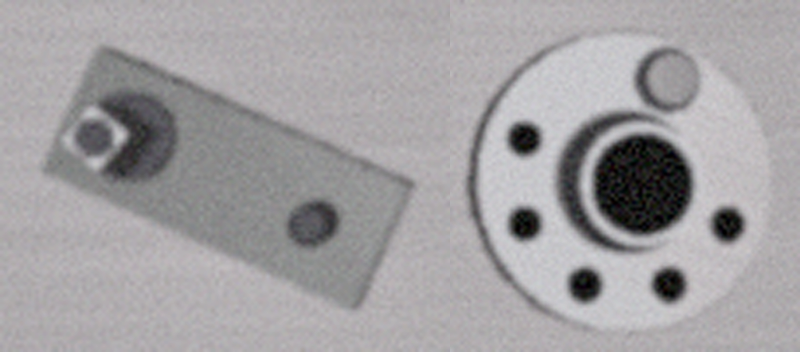

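The zoomed crop shows the punch's square cap, turned like a diamond, at full-picture pixel (194.8,274.5). The stand's long side is tilted about 23°, and the seal's face is at about (452.5,262.5). Triangulation puts the punch top at z≈0.119, where 0.122 was expected, and the seal face at z≈0.029 (uncertain). Next I'll check the wrist camera's placement and plan the approach.

```bash
cat >> h.py <<'E'
from scipy.spatial.transform import Rotation as R
def toolR(o): q=o["ee_rot"];return R.from_quat([q[1],q[2],q[3],q[0]]).as_matrix()
E
python3 - <<'E'
from h import *
o=telemetry.get_obs();c=imaging.calibration("wrist");T=toolR(o);E=c["extrinsics"]
print(T.round(3));print("cam in tool",(T.T@(E[:3,3]-o["eef_pos"])).round(4),(T.T@E[:3,:3]).round(3),c["fx"],c["cx"],c["cy"],c["k1"])
print((T.T@(np.array([.5366,.2285,.25])-o["eef_pos"])*100).round(2))
# stand long axis from top
t=imaging.calibration("top")
g=cv2.GaussianBlur(cv2.imread("pics/top0.png"),(3,3),0)
m=((g.max(2)<101)*255).astype(np.uint8);r=np.zeros_like(m);r[245:325,175:282]=m[245:325,175:282]
r=cv2.morphologyEx(r,cv2.MORPH_OPEN,np.ones((3,3)))
k=max(cv2.findContours(r,0,2)[0],key=cv2.contourArea)
b=cv2.boxPoints(cv2.minAreaRect(k));P=np.array([plane(t,*p,.04) for p in b]);print(b.round(1),P.round(4),np.linalg.norm(P-np.roll(P,1,0),axis=1).round(4),P.mean(0))
E
```

```text
[[-0.946  0.324 -0.001]
 [ 0.324  0.946 -0.002]
 [-0.    -0.002 -1.   ]]
cam in tool [ 0.0789 -0.0006 -0.1378] [[ 0.    -0.958 -0.286]
 [ 1.     0.001 -0.001]
 [ 0.001 -0.286  0.958]] 351.49252409646516 323.10368499435265 236.4210662564401 0.007515693639971279
[-43.37 -28.46  -0.29]
[[179.4 283.5]
 [194.7 249.1]
 [276.8 285.6]
 [261.5 320. ]] [[0.5198 0.2708 0.04  ]
 [0.5784 0.2455 0.04  ]
 [0.5157 0.1051 0.04  ]
 [0.4573 0.131  0.04  ]] [0.1531 0.0638 0.1538 0.0638] [0.5178192  0.18806801 0.04      ]
```

>>> drive_tool --deltas '[{"tx": -3.3,"ty": -2.15},{"tx": -3.3,"ty": -2.15},{"tx": -3.3,"ty": -2.15},{"tx": -3.3,"ty": -2.15},{"tx": -3.3,"ty": -2.15},{"tx": -3.3,"ty": -2.15},{"tx": -3.3,"ty": -2.15},{"tx": -3.3,"ty": -2.15},{"tx": -3.3,"ty": -2.15},{"tx": -3.3,"ty": -2.15},{"tx": -3.3,"ty": -2.15},{"tx": -3.3,"ty": -2.15}]'

```text
invalid input
```

>>> drive_tool --deltas '[{"tx": -2.0,"ty": -1.4},{"tx": -1.8,"ty": -1.2},{},{},{},{}]'

```text
invalid input
```

Run:
```python
from h import *
o=telemetry.get_obs();c=imaging.calibration("wrist");I=imaging.camera("wrist")[:,:,::-1]
cv2.imwrite("pics/w1.png",I);print(o["time"],o["eef_pos"],toolR(o).round(3))
print([proj(c,[.5366,.2285,z]).round(1) for z in(.122,.046,.04)])
```

```text
0.1 [0.2184087  0.63817558 0.24659101] [[-0.946  0.324 -0.001]
 [ 0.324  0.946 -0.002]
 [-0.    -0.002 -1.   ]]
[array([ 70. , 607.5]), array([110.1, 532.6]), array([112.7, 527.7])]
```

View pics/w1.png

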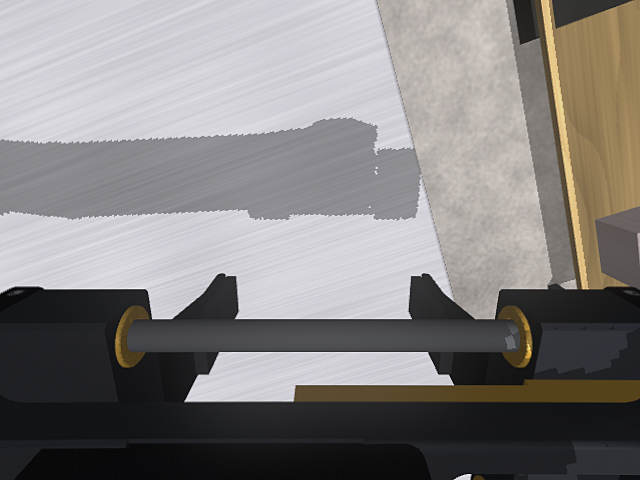

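The move was refused, so the wrist picture shows only bare bench and the fingers at the start pose. The rows may need all seven keys, so I'll try one full row.

>>> drive_tool --deltas '[{"wx": 0,"wy": 0,"wz": 0,"tx": -3.3,"ty": -2.15,"tz": 0,"grip": 8.7}]'

```text
time: 0.23
eef_pos: [0.2351, 0.6128, 0.2465]
ee_rot: [-0.003, 0.158, 0.987, 0.001]
force: [-1.4, 0.4, -0.8]
width: 0.0868
grasp_force: 0.0
```

>>> drive_tool --deltas '[{"wx": 0,"wy": 0,"wz": 0,"tx": -3.3,"ty": -2.15,"tz": 0,"grip": 8.7},{"wx": 0,"wy": 0,"wz": 0,"tx": -3.3,"ty": -2.15,"tz": 0,"grip": 8.7},{"wx": 0,"wy": 0,"wz": 0,"tx": -3.3,"ty": -2.15,"tz": 0,"grip": 8.7},{"wx": 0,"wy": 0,"wz": 0,"tx": -3.3,"ty": -2.15,"tz": 0,"grip": 8.7},{"wx": 0,"wy": 0,"wz": 0,"tx": -3.3,"ty": -2.15,"tz": 0,"grip": 8.7},{"wx": 0,"wy": 0,"wz": 0,"tx": -3.3,"ty": -2.15,"tz": 0,"grip": 8.7},{"wx": 0,"wy": 0,"wz": 0,"tx": -3.3,"ty": -2.15,"tz": 0,"grip": 8.7},{"wx": 0,"wy": 0,"wz": 0,"tx": -3.3,"ty": -2.15,"tz": 0,"grip": 8.7},{"wx": 0,"wy": 0,"wz": 0,"tx": -3.3,"ty": -2.15,"tz": 0,"grip": 8.7},{"wx": 0,"wy": 0,"wz": 0,"tx": -3.3,"ty": -2.15,"tz": 0,"grip": 8.7},{"wx": 0,"wy": 0,"wz": 0,"tx": -3.3,"ty": -2.15,"tz": 0,"grip": 8.7}]'

```text
time: 1.15
eef_pos: [0.5104, 0.2645, 0.2475]
ee_rot: [-0.0, 0.164, 0.986, 0.0]
force: [0.7, 0.7, -0.7]
width: 0.0869
grasp_force: 0.0
```

>>> drive_tool --deltas '[{"wx": 0,"wy": 0,"wz": 0,"tx": -2.0,"ty": -1.4,"tz": 0,"grip": 8.7},{"wx": 0,"wy": 0,"wz": 0,"tx": -1.8,"ty": -1.3,"tz": 0,"grip": 8.7},{"wx": 0,"wy": 0,"wz": 0,"tx": 0,"ty": 0,"tz": 0,"grip": 8.7},{"wx": 0,"wy": 0,"wz": 0,"tx": 0,"ty": 0,"tz": 0,"grip": 8.7},{"wx": 0,"wy": 0,"wz": 0,"tx": 0,"ty": 0,"tz": 0,"grip": 8.7},{"wx": 0,"wy": 0,"wz": 0,"tx": 0,"ty": 0,"tz": 0,"grip": 8.7}]'

```text
time: 1.65
eef_pos: [0.5359, 0.2301, 0.2474]
ee_rot: [-0.0, 0.163, 0.987, 0.0]
force: [-0.1, 0.1, -0.6]
width: 0.087
grasp_force: 0.0
```

Run:
```python
from h import *
o=telemetry.get_obs();c=imaging.calibration("wrist");I=imaging.camera("wrist")[:,:,::-1]
cv2.imwrite("pics/w2.png",I);print(o["time"],o["eef_pos"],toolR(o).round(3))
print([proj(c,[.5366,.2285,z]).round(1) for z in(.122,.046,.04)])
```

```text
1.65 [0.53586886 0.23012806 0.24735091] [[-0.947  0.321 -0.001]
 [ 0.321  0.947  0.001]
 [ 0.001  0.    -1.   ]]
[array([322.4, 238.6]), array([322.6, 216.2]), array([322.6, 214.9])]
```

View pics/w2.png

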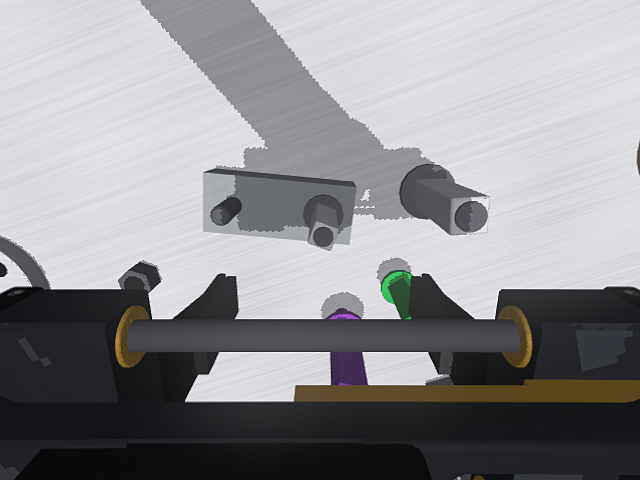

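The wrist view shows the punch cap at (323,237), where the projection predicted (322,239). The collar is at (323,214), and the shank is turned roughly 15–20° relative to the fingers. I'll zoom to get its yaw.

Run:
```python
import cv2
I=cv2.imread("pics/w2.png");cv2.imwrite("pics/w2z.png",cv2.resize(I[185:260,285:365],None,fx=7.5,fy=7.5,interpolation=cv2.INTER_CUBIC))
```

```text
(no output)
```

View pics/w2z.png

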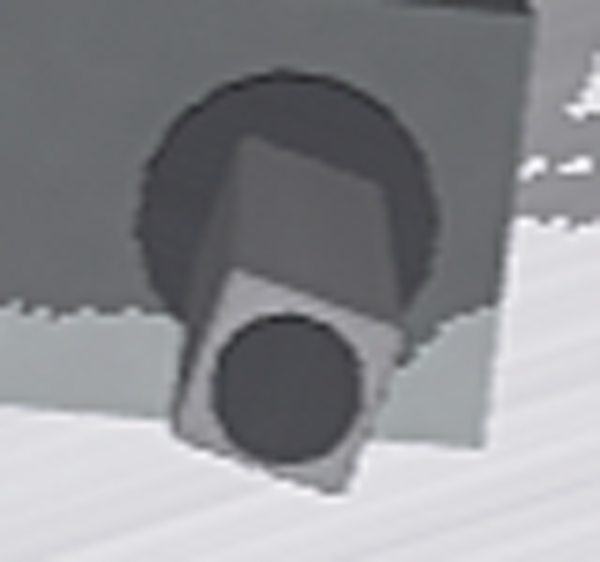

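The zoomed crop shows the shank's top-face corners at (237,268), (404,332), (342,492) and (178,430), the cap centre at (287,388) and the collar centre near (287,218).

Run:
```python
from h import *
o=telemetry.get_obs();c=imaging.calibration("wrist");T=toolR(o)
f=lambda x,y,z:plane(c,285+x/7.5,185+y/7.5,z)
P=np.array([f(x,y,.12) for x,y in[(237,268),(404,332),(342,492),(178,430)]])
print(P.round(4),np.linalg.norm(P-np.roll(P,1,0),axis=1).round(4),P.mean(0),f(287,388,.122),f(287,218,.046))
L=(P-o["eef_pos"])@T
for k in range(4):
    d=L[(k+1)%4]-L[k];print(np.degrees(np.arctan2(d[1],d[0])).round(1))
```

```text
[[0.5221 0.2287 0.12  ]
 [0.5342 0.2429 0.12  ]
 [0.5489 0.2313 0.12  ]
 [0.5368 0.217  0.12  ]] [0.0187 0.0187 0.0187 0.0187] [0.53548259 0.22997942 0.12      ] [0.53549772 0.22961209 0.122     ] [0.53483983 0.22984087 0.046     ]
111.6
-160.2
-68.3
19.7
```

Run:
```python
from h import *
t=imaging.calibration("top");s=imaging.calibration("side")
I=cv2.imread("pics/top0.png").astype(int);J=cv2.imread("pics/side0.png").astype(int)
p0=np.array([.5353,.2298,0])
o=telemetry.get_obs();T=toolR(o);print(o["qpos"].round(3))
for n,a,b in[("purple",(205,186),(285,134)),("green",(164.5,209),(249,140)),("big",(122,267.5),(183,123))]:
    P,e=tri(t,a,s,b)
    print(n,P.round(3),round(e,4),end=" ")
    for w in(20.7,-69.3):
        M=T@R.from_rotvec([0,0,np.radians(w)]).as_matrix();print(w,((P-p0)@M)[:2].round(3),end=" ")
    print()
```

```text
[-0.581  0.318  0.132  1.765 -0.048  1.062  0.811]
purple [0.672 0.21  0.141] 0.0019 20.7 [-0.118  0.072] -69.3 [-0.072 -0.118] 
green [0.641 0.28  0.109] 0.0028 20.7 [-0.05   0.105] -69.3 [-0.105 -0.05 ] 
big [0.547 0.332 0.148] 0.0017 20.7 [0.056 0.087] -69.3 [-0.087  0.056]
```

>>> drive_tool --deltas '[{"wx": 0,"wy": 0,"wz": -6.93,"tx": 0,"ty": 0,"tz": 0.5,"grip": 8.7},{"wx": 0,"wy": 0,"wz": -6.93,"tx": 0,"ty": 0,"tz": 0.5,"grip": 8.7},{"wx": 0,"wy": 0,"wz": -6.93,"tx": 0,"ty": 0,"tz": 0.5,"grip": 8.7},{"wx": 0,"wy": 0,"wz": -6.93,"tx": 0,"ty": 0,"tz": 0.5,"grip": 8.7},{"wx": 0,"wy": 0,"wz": -6.93,"tx": 0,"ty": 0,"tz": 0.5,"grip": 8.7},{"wx": 0,"wy": 0,"wz": -6.93,"tx": 0,"ty": 0,"tz": 0.5,"grip": 8.7},{"wx": 0,"wy": 0,"wz": -6.93,"tx": 0,"ty": 0,"tz": 0.5,"grip": 8.7},{"wx": 0,"wy": 0,"wz": -6.93,"tx": 0,"ty": 0,"tz": 0.5,"grip": 8.7},{"wx": 0,"wy": 0,"wz": -6.93,"tx": 0,"ty": 0,"tz": 0.5,"grip": 8.7},{"wx": 0,"wy": 0,"wz": -6.93,"tx": 0,"ty": 0,"tz": 0.5,"grip": 8.7},{"wx": 0,"wy": 0,"wz": 0,"tx": 0,"ty": 0,"tz": 0,"grip": 8.7},{"wx": 0,"wy": 0,"wz": 0,"tx": 0,"ty": 0,"tz": 0,"grip": 8.7}]'

```text
time: 2.7
eef_pos: [0.5363, 0.2292, 0.1974]
ee_rot: [-0.0, -0.425, 0.905, 0.0]
force: [0.6, -0.7, 0.1]
width: 0.087
grasp_force: 0.0
```

Run:
```python
from h import *
o=telemetry.get_obs();c=imaging.calibration("wrist");I=imaging.camera("wrist")[:,:,::-1]
cv2.imwrite("pics/w3.png",I);T=toolR(o);print(o["time"],o["eef_pos"],T.round(3))
print([proj(c,[.5355,.2296,z]).round(1) for z in(.122,.046)], (T.T@(np.array([.5355,.2296,.073])-o["eef_pos"])*100).round(2))
u,v=proj(c,[.5355,.2296,.1]).astype(int);u0,v0=max(u-80,0),max(v-75,0);print(u0,v0)
cv2.imwrite("pics/w3z.png",cv2.resize(I[v0:v0+120,u0:u0+160],None,fx=5,fy=5,interpolation=cv2.INTER_CUBIC))
```

```text
2.7 [0.5363176  0.22922551 0.1974072 ] [[-0.639 -0.769 -0.001]
 [-0.769  0.639  0.   ]
 [ 0.     0.001 -1.   ]]
[array([324.2, 259.6]), array([324. , 228.6])] [ 0.02  0.08 12.44]
244 173
```

View pics/w3z.png

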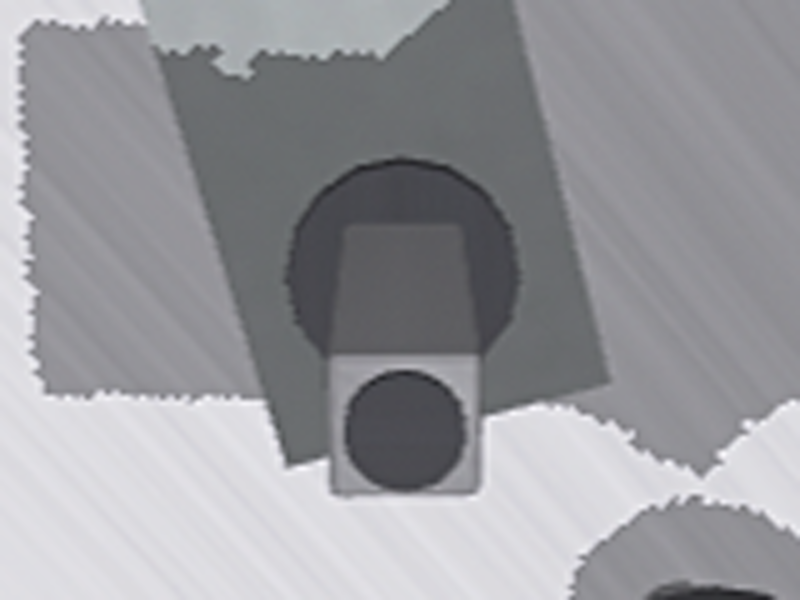

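The shank is now square to the fingers. The cap sits at pixel (325,259) and the collar at (324.6,227.4), within about 1 px of prediction. Descending.

>>> drive_tool --deltas '[{"wx": 0,"wy": 0,"wz": 0,"tx": 0,"ty": 0.1,"tz": 1.5,"grip": 8.7},{"wx": 0,"wy": 0,"wz": 0,"tx": 0,"ty": 0,"tz": 2.0,"grip": 8.7},{"wx": 0,"wy": 0,"wz": 0,"tx": 0,"ty": 0,"tz": 2.0,"grip": 8.7},{"wx": 0,"wy": 0,"wz": 0,"tx": 0,"ty": 0,"tz": 2.0,"grip": 8.7},{"wx": 0,"wy": 0,"wz": 0,"tx": 0,"ty": 0,"tz": 2.0,"grip": 8.7},{"wx": 0,"wy": 0,"wz": 0,"tx": 0,"ty": 0,"tz": 1.5,"grip": 6.0},{"wx": 0,"wy": 0,"wz": 0,"tx": 0,"ty": 0,"tz": 0.9,"grip": 4.5},{"wx": 0,"wy": 0,"wz": 0,"tx": 0,"ty": 0,"tz": 0.5,"grip": 3.5},{"wx": 0,"wy": 0,"wz": 0,"tx": 0,"ty": 0,"tz": 0,"grip": 3.0},{"wx": 0,"wy": 0,"wz": 0,"tx": 0,"ty": 0,"tz": 0,"grip": 3.0},{"wx": 0,"wy": 0,"wz": 0,"tx": 0,"ty": 0,"tz": 0,"grip": 3.0}]' --force 20

```text
time: 3.67
eef_pos: [0.5368, 0.2295, 0.0746]
ee_rot: [0.001, -0.426, 0.905, 0.0]
force: [0.7, 0.1, -0.9]
width: 0.0551
grasp_force: 0.0
```

>>> drive_tool --deltas '[{"wx": 0,"wy": 0,"wz": 0,"tx": 0,"ty": 0,"tz": 0,"grip": 1.0},{"wx": 0,"wy": 0,"wz": 0,"tx": 0,"ty": 0,"tz": 0,"grip": 1.0},{"wx": 0,"wy": 0,"wz": 0,"tx": 0,"ty": 0,"tz": 0,"grip": 1.0},{"wx": 0,"wy": 0,"wz": 0,"tx": 0,"ty": 0,"tz": 0,"grip": 1.0},{"wx": 0,"wy": 0,"wz": 0,"tx": 0,"ty": 0,"tz": 0,"grip": 1.0},{"wx": 0,"wy": 0,"wz": 0,"tx": 0,"ty": 0,"tz": 0,"grip": 1.0},{"wx": 0,"wy": 0,"wz": 0,"tx": 0,"ty": 0,"tz": 0,"grip": 1.0},{"wx": 0,"wy": 0,"wz": 0,"tx": 0,"ty": 0,"tz": 0,"grip": 1.0}]' --force 20

```text
time: 4.33
eef_pos: [0.536, 0.2293, 0.0737]
ee_rot: [-0.0, -0.426, 0.905, 0.0]
force: [-1.7, 0.6, 2.0]
width: 0.02
grasp_force: 20.0
```

>>> drive_tool --deltas '[{"wx": 0,"wy": 0,"wz": 0,"tx": 0,"ty": 0,"tz": 0,"grip": 1.0},{"wx": 0,"wy": 0,"wz": 0,"tx": 0,"ty": 0,"tz": 0,"grip": 1.0},{"wx": 0,"wy": 0,"wz": 0,"tx": 0,"ty": 0,"tz": -0.5,"grip": 1.0},{"wx": 0,"wy": 0,"wz": 0,"tx": 0,"ty": 0,"tz": -1.0,"grip": 1.0},{"wx": 0,"wy": 0,"wz": 0,"tx": 0,"ty": 0,"tz": -1.5,"grip": 1.0},{"wx": 0,"wy": 0,"wz": 0,"tx": 0,"ty": 0,"tz": -2.0,"grip": 1.0},{"wx": 0,"wy": 0,"wz": 0,"tx": 0,"ty": 0,"tz": -2.5,"grip": 1.0},{"wx": 0,"wy": 0,"wz": 0,"tx": 0,"ty": 0,"tz": -2.5,"grip": 1.0},{"wx": 0,"wy": 0,"wz": 0,"tx": 0,"ty": 0,"tz": -2.0,"grip": 1.0},{"wx": 0,"wy": 0,"wz": 0,"tx": 0,"ty": 0,"tz": 0,"grip": 1.0},{"wx": 0,"wy": 0,"wz": 0,"tx": 0,"ty": 0,"tz": 0,"grip": 1.0}]' --force 45

```text
time: 5.25
eef_pos: [0.5364, 0.229, 0.1943]
ee_rot: [0.001, -0.426, 0.905, -0.0]
force: [-1.2, 0.9, -4.0]
width: 0.0198
grasp_force: 45.0
```

Run:
```python
from h import *
o=telemetry.get_obs();c=imaging.calibration("wrist");T=toolR(o);p=o["eef_pos"]
I=imaging.camera("wrist")[:,:,::-1];cv2.imwrite("pics/w4.png",I)
print(o["time"],p,T.round(3),o["force"],o["width"])
for z in(.072,-.0): pass
# expected: punch axis on tool axis; face at TCP-z offset 63.5mm
for h in(.11,.036,0): 
    P=p+T@np.array([0,0,.0637-h]);print(h,proj(c,P).round(1))
t=imaging.calibration("top");print((T.T@(np.array([.5558,-.2008,.16])-p)*100).round(2))
# seal circle and flange in top view
g=cv2.cvtColor(cv2.imread("pics/top0.png"),cv2.COLOR_BGR2GRAY);G=cv2.resize(g[240:345,385:495],None,fx=6,fy=6,interpolation=cv2.INTER_CUBIC)
c1=cv2.HoughCircles(G,cv2.HOUGH_GRADIENT,1,30,param1=80,param2=25,minRadius=40,maxRadius=62)
if c1 is not None:
    for x,y,r in c1[0][:8]: 
        u,v=385+x/6-.42,240+y/6-.42;print("circ",(u,v,r/6),[plane(t,u,v,z).round(4) for z in(.022,.03,.04)])
```

```text
5.25 [0.53643652 0.22902496 0.194324  ] [[-0.638 -0.77   0.002]
 [-0.77   0.638  0.001]
 [-0.002 -0.001 -1.   ]] [-1.22490707  0.85806178 -3.9996324 ] 0.019801945557418276
0.11 [322.7 395.7]
0.036 [322.9 292.3]
0 [323.  266.6]
[ 31.89 -28.89   3.4 ]
```

>>> drive_tool --deltas '[{"wx": 0,"wy": 0,"wz": 0,"tx": 1.2,"ty": -1.4,"tz": 0,"grip": 1.0},{"wx": 0,"wy": 0,"wz": 0,"tx": 2.3,"ty": -2.5,"tz": 0,"grip": 1.0},{"wx": 0,"wy": 0,"wz": 0,"tx": 2.3,"ty": -2.5,"tz": 0,"grip": 1.0},{"wx": 0,"wy": 0,"wz": 0,"tx": 2.3,"ty": -2.5,"tz": 0,"grip": 1.0},{"wx": 0,"wy": 0,"wz": 0,"tx": 2.3,"ty": -2.5,"tz": 0,"grip": 1.0},{"wx": 0,"wy": 0,"wz": 0,"tx": 2.3,"ty": -2.5,"tz": 0,"grip": 1.0},{"wx": 0,"wy": 0,"wz": 0,"tx": 2.3,"ty": -2.5,"tz": 0,"grip": 1.0},{"wx": 0,"wy": 0,"wz": 0,"tx": 2.3,"ty": -2.5,"tz": 0,"grip": 1.0},{"wx": 0,"wy": 0,"wz": 0,"tx": 2.3,"ty": -2.5,"tz": 0,"grip": 1.0},{"wx": 0,"wy": 0,"wz": 0,"tx": 2.3,"ty": -2.5,"tz": 0,"grip": 1.0},{"wx": 0,"wy": 0,"wz": 0,"tx": 2.3,"ty": -2.5,"tz": 0,"grip": 1.0},{"wx": 0,"wy": 0,"wz": 0,"tx": 1.7,"ty": -2.5,"tz": 0,"grip": 1.0}]'

```text
time: 6.3
eef_pos: [0.5915, -0.1572, 0.1908]
ee_rot: [-0.003, -0.425, 0.905, 0.001]
force: [0.9, -0.6, -3.3]
width: 0.0197
grasp_force: 45.0
```

>>> drive_tool --deltas '[{"wx": 0,"wy": 0,"wz": 0,"tx": 0,"ty": 0,"tz": 1.0,"grip": 1.0},{"wx": 0,"wy": 0,"wz": 0,"tx": 0,"ty": 0,"tz": 1.0,"grip": 1.0},{"wx": 0,"wy": 0,"wz": 0,"tx": 0,"ty": 0,"tz": 0,"grip": 1.0},{"wx": 0,"wy": 0,"wz": 0,"tx": 0,"ty": 0,"tz": 0,"grip": 1.0},{"wx": 0,"wy": 0,"wz": 0,"tx": 0,"ty": 0,"tz": 0,"grip": 1.0}]'

```text
time: 6.72
eef_pos: [0.5935, -0.1527, 0.1728]
ee_rot: [-0.0, -0.427, 0.904, 0.001]
force: [0.9, 0.4, -3.2]
width: 0.0195
grasp_force: 45.0
```

Run:
```python
from h import *
o=telemetry.get_obs();c=imaging.calibration("wrist");T=toolR(o);p=o["eef_pos"]
I=imaging.camera("wrist")[:,:,::-1];cv2.imwrite("pics/w5.png",I)
print(o["time"],p,T.round(3),o["force"],o["width"])
for h in(.036,0): print(h,proj(c,p+T@np.array([0,0,.0637-h])).round(1))
for z in (.03,.04): print(proj(c,[.5558,-.2008,z]).round(1))
cv2.imwrite("pics/w5z.png",cv2.resize(I[140:340,200:440],None,fx=3,fy=3,interpolation=cv2.INTER_CUBIC))
```

```text
6.7167 [ 0.59350126 -0.15272406  0.17281039] [[-0.635 -0.772 -0.001]
 [-0.772  0.635  0.001]
 [ 0.     0.002 -1.   ]] [ 0.88042135  0.43816599 -3.21632022] 0.01951046469886841
0.036 [323.  292.2]
0 [323.1 266.6]
[321.  156.2]
[320.9 157. ]
```

View pics/w5z.png

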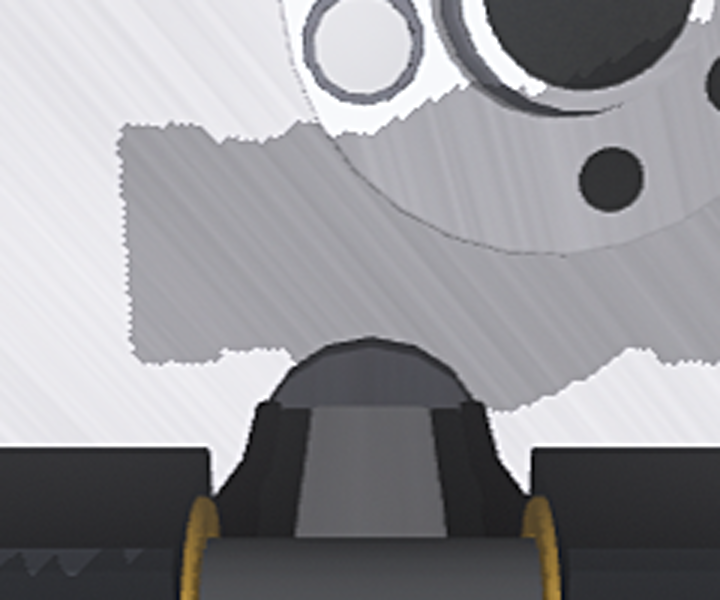

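The crop shows the seal face at full-picture pixel (321.0,154.7), nearly concentric with its cup, so it's a low seal. The punch collar is centred on the fingers at column 323.5, with its far edge at row 252.3.

Run:
```python
from h import *
o=telemetry.get_obs();c=imaging.calibration("wrist");T=toolR(o);p=o["eef_pos"]
I=cv2.imread("pics/w5.png");g=cv2.cvtColor(I,cv2.COLOR_BGR2GRAY)
G=cv2.resize(g[130:200,290:355],None,fx=8,fy=8,interpolation=cv2.INTER_CUBIC)
m=((G>150)*255).astype(np.uint8)
for k in cv2.findContours(m,cv2.RETR_CCOMP,cv2.CHAIN_APPROX_NONE)[0]:
    if cv2.contourArea(k)>20000:
        e=cv2.fitEllipse(k);print(cv2.contourArea(k),(290+e[0][0]/8-.44,130+e[0][1]/8-.44),np.array(e[1])/8,e[2])
for z in(.027,.03,.035,.045):
    P=plane(c,321,154.7,z);a=proj(c,P+T@[0,.013,0])-proj(c,P-T@[0,.013,0]);b=proj(c,P+T@[.013,0,0])-proj(c,P-T@[.013,0,0]);print(z,P.round(4),a.round(1),b.round(1),(T.T@(P-p)*1000).round(1))
print("collar far edge",proj(c,p+T@[.02,0,.0637-.036]))
```

```text
55017.0 (320.37757736206055, 154.35527473449707) [32.93669891 33.26716614] 169.74583435058594
269517.5 (320.44076210021973, 164.6780534362793) [71.9020462  80.96466827] 149.3053741455078
84859.0 (320.6122212982178, 153.40465789794922) [40.34897995 41.85807037] 179.99139404296875
0.027 [ 0.5558 -0.2018  0.027 ] [33.  0.] [ -0.  -33.8] [ 62.   -1.6 146.4]
0.03 [ 0.5556 -0.202   0.03  ] [33.3  0. ] [ -0.  -34.2] [ 62.2  -1.6 143.4]
0.035 [ 0.5554 -0.2022  0.035 ] [33.9  0. ] [ -0.  -34.8] [ 62.5  -1.6 138.4]
0.045 [ 0.555  -0.2026  0.045 ] [35.2  0. ] [ -0.  -36.1] [ 63.1  -1.5 128.4]
collar far edge [322.93067084 255.69197522]
```

>>> drive_tool --deltas '[{"wx": 0,"wy": 0,"wz": 0,"tx": 1.0,"ty": -0.15,"tz": 0,"grip": 1.0},{"wx": 0,"wy": 0,"wz": 0,"tx": 2.0,"ty": 0,"tz": 0,"grip": 1.0},{"wx": 0,"wy": 0,"wz": 0,"tx": 2.0,"ty": 0,"tz": 0.4,"grip": 1.0},{"wx": 0,"wy": 0,"wz": 0,"tx": 1.05,"ty": 0,"tz": 1.0,"grip": 1.0},{"wx": 0,"wy": 0,"wz": 0,"tx": 0,"ty": 0,"tz": 1.5,"grip": 1.0},{"wx": 0,"wy": 0,"wz": 0,"tx": 0,"ty": 0,"tz": 1.5,"grip": 1.0},{"wx": 0,"wy": 0,"wz": 0,"tx": 0,"ty": 0,"tz": 1.2,"grip": 1.0},{"wx": 0,"wy": 0,"wz": 0,"tx": 0,"ty": 0,"tz": 0.6,"grip": 1.0},{"wx": 0,"wy": 0,"wz": 0,"tx": 0,"ty": 0,"tz": 0,"grip": 1.0},{"wx": 0,"wy": 0,"wz": 0,"tx": 0,"ty": 0,"tz": 0,"grip": 1.0},{"wx": 0,"wy": 0,"wz": 0,"tx": 0,"ty": 0,"tz": 0,"grip": 1.0},{"wx": 0,"wy": 0,"wz": 0,"tx": 0,"ty": 0,"tz": 0,"grip": 1.0}]'

```text
time: 7.77
eef_pos: [0.5571, -0.2022, 0.1125]
ee_rot: [0.001, -0.426, 0.905, -0.001]
force: [-0.3, 0.0, -3.0]
width: 0.0197
grasp_force: 45.0
```

Run:
```python
from h import *
q=[]
s=imaging.calibration("side")
for i in range(6):
    o=telemetry.get_obs();q.append(np.r_[o["eef_pos"],o["force"]]);S=imaging.camera("side")[:,:,::-1]
print(o["time"],np.mean(q,0).round(4),np.std(q,0).round(4));cv2.imwrite("pics/s2.png",S)
p=np.mean(q,0)[:3];T=toolR(o)
print(proj(s,p+T@[0,0,.0637]).round(1),proj(s,[.5561,-.2004,.027]).round(1))
cv2.imwrite("pics/s2z.png",cv2.resize(S[300:450,320:490],None,fx=4,fy=4,interpolation=cv2.INTER_CUBIC))
```

```text
8.0167 [ 0.5568 -0.2023  0.1122 -0.1835  0.0471 -3.7361] [2.000e-04 0.000e+00 2.000e-04 5.810e-01 1.197e-01 6.050e-01]
[406.8 378.3] [402.5 387.4]
```

View pics/s2z.png

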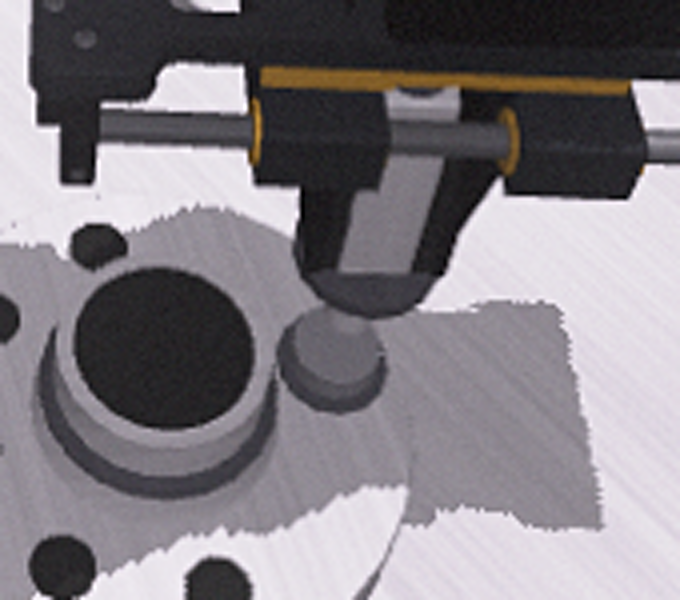

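The side crop shows the gripped punch just above the seal. The collar spans columns 302–448 with its bottom at row 318, and the seal face spans about 295–384 with its centre near (338,342). I'll compare both with projections.

Run:
```python
from h import *
s=imaging.calibration("side");p=np.array([.5568,-.2023,.1122]);T=toolR(telemetry.get_obs())
a=np.linspace(0,2*np.pi,181);C=np.c_[np.cos(a),np.sin(a),0*a]
def ext(c,r):
    q=(np.array([proj(s,np.array(c)+r*k) for k in C])-[320,300])*4+1.5
    return q.min(0).round(1),q.max(0).round(1)
for h in(.03,.036): print("collar",h,ext(p+T@[0,0,.0637-h],.02))
print("nose",ext(p+T@[0,0,.0637],.007))
print("shank mid",[((proj(s,p+T@[0,0,.0637-h])-[320,300])*4+1.5).round(1) for h in(.036,.1)])
for z in(.027,.03,.035): print("seal",z,ext([.5561,-.2004,z],.013))
print("cup",ext([.5561,-.2004,.025],.0155))
S=cv2.imread("pics/s2.png");g=cv2.cvtColor(S,cv2.COLOR_BGR2GRAY);print(g[374:408,390:420])
```

```text
collar 0.03 (array([292.5, 194.2]), array([439.4, 320.5]))
collar 0.036 (array([295.4, 181.6]), array([443.5, 308.2]))
nose (array([324.4, 293.2]), array([373.7, 336.7]))
shank mid [array([369.3, 243. ]), array([410.6,  95.9])]
seal 0.027 (array([287.1, 311.8]), array([375.9, 391.7]))
seal 0.03 (array([288.4, 306.4]), array([377.6, 386.3]))
seal 0.035 (array([290.6, 297.2]), array([380.4, 377.3]))
cup (array([277.7, 308.1]), array([383.4, 403.2]))
[[147 145 145 ...  64  65  65]
 [143 145 143 ...  62  66  64]
 [141 142 146 ...  61  61  65]
 ...
 [145 148 144 ... 145 137 135]
 [141 143 138 ... 145 137 141]
 [146 144 143 ... 146 139 137]]
```

>>> drive_tool --deltas '[{"wx": 0,"wy": 0,"wz": 0,"tx": -0.07,"ty": 0.2,"tz": 0,"grip": 1.0},{"wx": 0,"wy": 0,"wz": 0,"tx": 0,"ty": 0,"tz": 0,"grip": 1.0},{"wx": 0,"wy": 0,"wz": 0,"tx": 0,"ty": 0,"tz": 0.1,"grip": 1.0},{"wx": 0,"wy": 0,"wz": 0,"tx": 0,"ty": 0,"tz": 0.1,"grip": 1.0},{"wx": 0,"wy": 0,"wz": 0,"tx": 0,"ty": 0,"tz": 0.1,"grip": 1.0},{"wx": 0,"wy": 0,"wz": 0,"tx": 0,"ty": 0,"tz": 0.1,"grip": 1.0},{"wx": 0,"wy": 0,"wz": 0,"tx": 0,"ty": 0,"tz": 0.1,"grip": 1.0},{"wx": 0,"wy": 0,"wz": 0,"tx": 0,"ty": 0,"tz": 0.1,"grip": 1.0},{"wx": 0,"wy": 0,"wz": 0,"tx": 0,"ty": 0,"tz": 0.1,"grip": 1.0},{"wx": 0,"wy": 0,"wz": 0,"tx": 0,"ty": 0,"tz": 0.1,"grip": 1.0},{"wx": 0,"wy": 0,"wz": 0,"tx": 0,"ty": 0,"tz": 0.1,"grip": 1.0}]'

```text
time: 8.98
eef_pos: [0.5552, -0.2004, 0.1024]
ee_rot: [0.0, -0.426, 0.905, 0.0]
force: [0.1, -0.6, -3.7]
width: 0.0201
grasp_force: 45.0
```

Run:
```python
from h import *
q=[]
for i in range(5):
    o=telemetry.get_obs();q.append(np.r_[o["eef_pos"],o["force"]]);S=imaging.camera("side")[:,:,::-1]
print(o["time"],np.mean(q,0).round(4),toolR(o)[:,2].round(4));cv2.imwrite("pics/s3.png",S)
cv2.imwrite("pics/s3z.png",cv2.resize(S[330:420,370:460],None,fx=6.5,fy=6.5,interpolation=cv2.INTER_CUBIC))
```

```text
9.1833 [ 0.5552 -0.2004  0.1023  0.4948 -0.08   -3.3778] [-0.e+00  1.e-04 -1.e+00]
```

View pics/s3z.png

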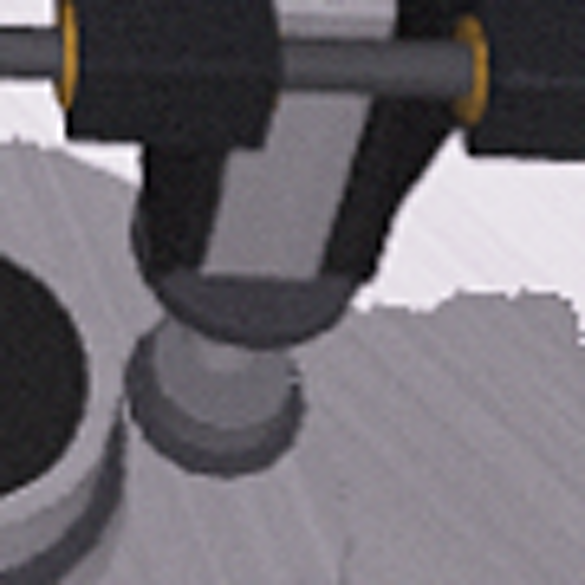

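The side crop shows the nose at about column 225, over the seal face centred at about (226,363). The seal face stands a few mm above the cup, at z≈0.031. Allowing for height, the offset is about 1 mm, well inside tolerance. Now descending gently.

>>> drive_tool --deltas '[{"wx": 0,"wy": 0,"wz": 0,"tx": 0,"ty": -0.05,"tz": 0.1,"grip": 1.0},{"wx": 0,"wy": 0,"wz": 0,"tx": 0,"ty": 0,"tz": 0.1,"grip": 1.0},{"wx": 0,"wy": 0,"wz": 0,"tx": 0,"ty": 0,"tz": 0.1,"grip": 1.0},{"wx": 0,"wy": 0,"wz": 0,"tx": 0,"ty": 0,"tz": 0.1,"grip": 1.0},{"wx": 0,"wy": 0,"wz": 0,"tx": 0,"ty": 0,"tz": 0.05,"grip": 1.0},{"wx": 0,"wy": 0,"wz": 0,"tx": 0,"ty": 0,"tz": 0,"grip": 1.0}]'

```text
time: 9.73
eef_pos: [0.5555, -0.2007, 0.0978]
ee_rot: [-0.0, -0.426, 0.905, 0.0]
force: [0.1, -0.3, -3.8]
width: 0.0199
grasp_force: 45.0
```

>>> drive_tool --deltas '[{"wx": 0,"wy": 0,"wz": 0,"tx": 0,"ty": 0,"tz": 0.05,"grip": 1.0},{"wx": 0,"wy": 0,"wz": 0,"tx": 0,"ty": 0,"tz": 0.05,"grip": 1.0},{"wx": 0,"wy": 0,"wz": 0,"tx": 0,"ty": 0,"tz": 0,"grip": 1.0}]'

```text
time: 9.98
eef_pos: [0.5557, -0.2007, 0.0975]
ee_rot: [0.0, -0.426, 0.905, -0.0]
force: [-1.4, 0.5, 1.4]
width: 0.0197
grasp_force: 45.0
```

>>> drive_tool --deltas '[{"wx": 0,"wy": 0,"wz": 0,"tx": 0,"ty": 0,"tz": 0.04,"grip": 1.0},{"wx": 0,"wy": 0,"wz": 0,"tx": 0,"ty": 0,"tz": 0.04,"grip": 1.0},{"wx": 0,"wy": 0,"wz": 0,"tx": 0,"ty": 0,"tz": 0,"grip": 1.0}]'

```text
time: 10.23
eef_pos: [0.5557, -0.2007, 0.0972]
ee_rot: [0.0, -0.426, 0.905, -0.0]
force: [-2.8, 0.9, 5.8]
width: 0.0196
grasp_force: 45.0
```

>>> drive_tool --deltas '[{"wx": 0,"wy": 0,"wz": 0,"tx": 0,"ty": 0,"tz": 0.04,"grip": 1.0},{"wx": 0,"wy": 0,"wz": 0,"tx": 0,"ty": 0,"tz": 0.04,"grip": 1.0},{"wx": 0,"wy": 0,"wz": 0,"tx": 0,"ty": 0,"tz": 0.04,"grip": 1.0},{"wx": 0,"wy": 0,"wz": 0,"tx": 0,"ty": 0,"tz": 0,"grip": 1.0}]'

```text
time: 10.57
eef_pos: [0.5557, -0.2007, 0.0963]
ee_rot: [0.0, -0.426, 0.905, -0.0]
force: [-2.5, 1.5, 7.1]
width: 0.0198
grasp_force: 45.0
```

```bash
cat > m.py <<'E'
from h import *
q=[]
for i in range(4):
    o=telemetry.get_obs();q.append(np.r_[o["eef_pos"]*1000,o["force"]]);imaging.camera("side")
print(o["time"],np.mean(q,0).round(2),np.std(q,0).round(2),(toolR(o)[:,2]).round(4),o["wrist_torque"].round(2))
E
python3 m.py
```

```text
10.7167 [ 555.74 -200.74   96.35   -3.23    1.26    7.66] [0.01 0.01 0.01 0.86 0.41 0.46] [ 3.e-04 -2.e-04 -1.e+00] [ 0.31  0.95 -0.01]
```

>>> drive_tool --deltas '[{"wx": 0,"wy": 0,"wz": 0,"tx": 0,"ty": 0,"tz": 0.04,"grip": 1.0},{"wx": 0,"wy": 0,"wz": 0,"tx": 0,"ty": 0,"tz": 0.04,"grip": 1.0},{"wx": 0,"wy": 0,"wz": 0,"tx": 0,"ty": 0,"tz": 0.04,"grip": 1.0},{"wx": 0,"wy": 0,"wz": 0,"tx": 0,"ty": 0,"tz": 0,"grip": 1.0}]'

```text
time: 11.1
eef_pos: [0.5558, -0.2008, 0.0955]
ee_rot: [0.0, -0.426, 0.905, -0.0]
force: [-4.1, 0.2, 9.4]
width: 0.0197
grasp_force: 45.0
```

```bash
python3 m.py
```

```text
11.25 [ 555.77 -200.75   95.5    -3.66    0.98    9.42] [0.01 0.02 0.   0.54 0.63 0.09] [ 4.e-04 -3.e-04 -1.e+00] [ 0.38  1.14 -0.  ]
```

>>> drive_tool --deltas '[{"wx": 0,"wy": 0,"wz": 0,"tx": 0,"ty": 0,"tz": 0.04,"grip": 1.0},{"wx": 0,"wy": 0,"wz": 0,"tx": 0,"ty": 0,"tz": 0.04,"grip": 1.0},{"wx": 0,"wy": 0,"wz": 0,"tx": 0,"ty": 0,"tz": 0.03,"grip": 1.0},{"wx": 0,"wy": 0,"wz": 0,"tx": 0,"ty": 0,"tz": 0,"grip": 1.0}]'

```text
time: 11.63
eef_pos: [0.5558, -0.2007, 0.0947]
ee_rot: [0.0, -0.426, 0.905, -0.0]
force: [-4.5, 0.8, 10.6]
width: 0.0196
grasp_force: 45.0
```

```bash
python3 m.py
```

```text
11.7833 [ 555.78 -200.75   94.71   -4.34    1.13   11.5 ] [0.01 0.   0.01 0.24 0.56 0.69] [ 3.e-04 -3.e-04 -1.e+00] [ 0.45  1.29 -0.04]
```

15 N reached, with an estimated sink of about 2 mm. Holding for a second, then lifting straight up.

>>> drive_tool --deltas '[{"wx": 0,"wy": 0,"wz": 0,"tx": 0,"ty": 0,"tz": 0,"grip": 1.0},{"wx": 0,"wy": 0,"wz": 0,"tx": 0,"ty": 0,"tz": 0,"grip": 1.0},{"wx": 0,"wy": 0,"wz": 0,"tx": 0,"ty": 0,"tz": 0,"grip": 1.0},{"wx": 0,"wy": 0,"wz": 0,"tx": 0,"ty": 0,"tz": 0,"grip": 1.0},{"wx": 0,"wy": 0,"wz": 0,"tx": 0,"ty": 0,"tz": 0,"grip": 1.0},{"wx": 0,"wy": 0,"wz": 0,"tx": 0,"ty": 0,"tz": 0,"grip": 1.0},{"wx": 0,"wy": 0,"wz": 0,"tx": 0,"ty": 0,"tz": 0,"grip": 1.0},{"wx": 0,"wy": 0,"wz": 0,"tx": 0,"ty": 0,"tz": 0,"grip": 1.0},{"wx": 0,"wy": 0,"wz": 0,"tx": 0,"ty": 0,"tz": 0,"grip": 1.0},{"wx": 0,"wy": 0,"wz": 0,"tx": 0,"ty": 0,"tz": 0,"grip": 1.0},{"wx": 0,"wy": 0,"wz": 0,"tx": 0,"ty": 0,"tz": 0,"grip": 1.0}]'

```text
time: 12.75
eef_pos: [0.5558, -0.2007, 0.0947]
ee_rot: [0.0, -0.426, 0.905, -0.0]
force: [-4.7, 1.5, 11.9]
width: 0.0197
grasp_force: 45.0
```

>>> drive_tool --deltas '[{"wx": 0,"wy": 0,"wz": 0,"tx": 0,"ty": 0,"tz": -0.1,"grip": 1.0},{"wx": 0,"wy": 0,"wz": 0,"tx": 0,"ty": 0,"tz": -0.1,"grip": 1.0},{"wx": 0,"wy": 0,"wz": 0,"tx": 0,"ty": 0,"tz": -0.1,"grip": 1.0},{"wx": 0,"wy": 0,"wz": 0,"tx": 0,"ty": 0,"tz": -0.1,"grip": 1.0},{"wx": 0,"wy": 0,"wz": 0,"tx": 0,"ty": 0,"tz": -0.2,"grip": 1.0},{"wx": 0,"wy": 0,"wz": 0,"tx": 0,"ty": 0,"tz": -0.4,"grip": 1.0},{"wx": 0,"wy": 0,"wz": 0,"tx": 0,"ty": 0,"tz": -1.0,"grip": 1.0},{"wx": 0,"wy": 0,"wz": 0,"tx": 0,"ty": 0,"tz": -2.0,"grip": 1.0},{"wx": 0,"wy": 0,"wz": 0,"tx": 0,"ty": 0,"tz": -2.5,"grip": 1.0},{"wx": 0,"wy": 0,"wz": 0,"tx": 0,"ty": 0,"tz": -2.5,"grip": 1.0},{"wx": 0,"wy": 0,"wz": 0,"tx": 0,"ty": 0,"tz": -1.0,"grip": 1.0},{"wx": 0,"wy": 0,"wz": 0,"tx": 0,"ty": 0,"tz": 0,"grip": 1.0}]'

```text
time: 13.75
eef_pos: [0.5575, -0.2013, 0.1962]
ee_rot: [0.003, -0.426, 0.905, -0.002]
force: [0.3, 0.2, -3.6]
width: 0.0201
grasp_force: 45.0
```

Run:
```python
from h import *
q=[]
for i in range(4):
    o=telemetry.get_obs();q.append(np.r_[o["eef_pos"],o["force"]]);I=imaging.camera("top")[:,:,::-1]
cv2.imwrite("pics/t2.png",I);p=np.mean(q,0)[:3];T=toolR(o)
print(o["time"],np.mean(q,0).round(4),T.round(3),o["width"])
print((T.T@(np.array([.5362,.2292,p[2]])-p)*100).round(2))
```

```text
13.9 [ 0.5559 -0.2009  0.1935 -0.2741  0.0506 -3.7062] [[-0.637 -0.77  -0.003]
 [-0.77   0.637  0.001]
 [ 0.001  0.002 -1.   ]] 0.019767730796320365
[-31.89  28.93   0.04]
```

>>> drive_tool --deltas '[{"wx": 0,"wy": 0,"wz": 0,"tx": -1.6,"ty": 1.4,"tz": 0,"grip": 1.0},{"wx": 0,"wy": 0,"wz": 0,"tx": -2.8,"ty": 2.5,"tz": 0,"grip": 1.0},{"wx": 0,"wy": 0,"wz": 0,"tx": -2.8,"ty": 2.5,"tz": 0,"grip": 1.0},{"wx": 0,"wy": 0,"wz": 0,"tx": -2.8,"ty": 2.5,"tz": 0,"grip": 1.0},{"wx": 0,"wy": 0,"wz": 0,"tx": -2.8,"ty": 2.5,"tz": 0,"grip": 1.0},{"wx": 0,"wy": 0,"wz": 0,"tx": -2.8,"ty": 2.5,"tz": 0,"grip": 1.0},{"wx": 0,"wy": 0,"wz": 0,"tx": -2.8,"ty": 2.5,"tz": 0,"grip": 1.0},{"wx": 0,"wy": 0,"wz": 0,"tx": -2.8,"ty": 2.5,"tz": 0,"grip": 1.0},{"wx": 0,"wy": 0,"wz": 0,"tx": -2.8,"ty": 2.5,"tz": 0,"grip": 1.0},{"wx": 0,"wy": 0,"wz": 0,"tx": -2.8,"ty": 2.5,"tz": 0,"grip": 1.0},{"wx": 0,"wy": 0,"wz": 0,"tx": -2.8,"ty": 2.5,"tz": 0,"grip": 1.0},{"wx": 0,"wy": 0,"wz": 0,"tx": -1.6,"ty": 1.5,"tz": 0,"grip": 1.0}]'

```text
time: 14.95
eef_pos: [0.5375, 0.2227, 0.1913]
ee_rot: [-0.001, -0.428, 0.904, 0.002]
force: [1.1, 0.8, -3.0]
width: 0.0201
grasp_force: 45.0
```

>>> drive_tool --deltas '[{"wx": 0,"wy": 0,"wz": 0,"tx": -0.7,"ty": 1.0,"tz": 0,"grip": 1.0},{"wx": 0,"wy": 0,"wz": 0,"tx": 0,"ty": 0,"tz": 0,"grip": 1.0},{"wx": 0,"wy": 0,"wz": 0,"tx": 0,"ty": 0,"tz": 0,"grip": 1.0},{"wx": 0,"wy": 0,"wz": 0,"tx": 0,"ty": 0,"tz": 0,"grip": 1.0},{"wx": 0,"wy": 0,"wz": 0,"tx": 0,"ty": 0,"tz": 0,"grip": 1.0},{"wx": 0,"wy": 0,"wz": 0,"tx": 0,"ty": 0,"tz": 0,"grip": 1.0}]'

```text
time: 15.45
eef_pos: [0.5368, 0.2271, 0.1926]
ee_rot: [-0.0, -0.424, 0.905, -0.0]
force: [-0.1, 0.6, -3.9]
width: 0.02
grasp_force: 45.0
```

```bash
cat > b.py <<'E'
from h import *
q=[]
for i in range(4):
    o=telemetry.get_obs();q.append(np.r_[o["eef_pos"],o["force"]]);imaging.camera("side")
p=np.mean(q,0)[:3];T=toolR(o)
print(o["time"],np.mean(q,0).round(4),T.round(3))
print((T.T@(np.array([.5362,.2293,.0737])-p)*100).round(2))
E
python3 b.py
```

```text
15.6 [ 0.5367  0.2277  0.1927 -0.258   0.0609 -3.6588] [[-0.639 -0.77   0.   ]
 [-0.77   0.639 -0.   ]
 [-0.    -0.    -1.   ]]
[-0.09  0.14 11.9 ]
```

>>> drive_tool --deltas '[{"wx": 0,"wy": 0,"wz": 0,"tx": -0.09,"ty": 0.14,"tz": 0.5,"grip": 1.0},{"wx": 0,"wy": 0,"wz": 0,"tx": 0,"ty": 0,"tz": 1.5,"grip": 1.0},{"wx": 0,"wy": 0,"wz": 0,"tx": 0,"ty": 0,"tz": 2.0,"grip": 1.0},{"wx": 0,"wy": 0,"wz": 0,"tx": 0,"ty": 0,"tz": 2.0,"grip": 1.0},{"wx": 0,"wy": 0,"wz": 0,"tx": 0,"ty": 0,"tz": 1.0,"grip": 1.0},{"wx": 0,"wy": 0,"wz": 0,"tx": 0,"ty": 0,"tz": 0.5,"grip": 1.0},{"wx": 0,"wy": 0,"wz": 0,"tx": 0,"ty": 0,"tz": 0,"grip": 1.0},{"wx": 0,"wy": 0,"wz": 0,"tx": 0,"ty": 0,"tz": 0,"grip": 1.0},{"wx": 0,"wy": 0,"wz": 0,"tx": 0,"ty": 0,"tz": 0,"grip": 1.0}]'

```text
time: 16.4
eef_pos: [0.5365, 0.2314, 0.1189]
ee_rot: [0.001, -0.426, 0.905, 0.0]
force: [0.2, 0.2, -3.2]
width: 0.02
grasp_force: 45.0
```

```bash
python3 b.py
```

```text
16.55 [ 0.5364  0.2313  0.1189  0.297  -0.2498 -3.1856] [[-0.637 -0.77   0.002]
 [-0.77   0.637  0.001]
 [-0.002 -0.001 -1.   ]]
[ 0.18 -0.1   4.52]
```

>>> drive_tool --deltas '[{"wx": 0,"wy": 0,"wz": 0,"tx": 0.18,"ty": -0.1,"tz": 0.3,"grip": 1.0},{"wx": 0,"wy": 0,"wz": 0,"tx": 0,"ty": 0,"tz": 0.4,"grip": 1.0},{"wx": 0,"wy": 0,"wz": 0,"tx": 0,"ty": 0,"tz": 0.3,"grip": 1.0},{"wx": 0,"wy": 0,"wz": 0,"tx": 0,"ty": 0,"tz": 0,"grip": 1.0},{"wx": 0,"wy": 0,"wz": 0,"tx": 0,"ty": 0,"tz": 0,"grip": 1.0}]'

```text
time: 17.02
eef_pos: [0.5351, 0.2287, 0.1073]
ee_rot: [-0.0, -0.426, 0.905, 0.0]
force: [0.6, 0.9, -3.7]
width: 0.0197
grasp_force: 45.0
```

```bash
python3 b.py
```

```text
17.1667 [ 0.5353  0.2289  0.1076  0.0809 -0.0383 -3.6952] [[-0.637 -0.771  0.   ]
 [-0.771  0.637  0.   ]
 [-0.     0.    -1.   ]]
[-0.09 -0.04  3.39]
```

>>> drive_tool --deltas '[{"wx": 0,"wy": 0,"wz": 0,"tx": -0.07,"ty": -0.04,"tz": 0.1,"grip": 1.0},{"wx": 0,"wy": 0,"wz": 0,"tx": 0,"ty": 0,"tz": 0.2,"grip": 1.0},{"wx": 0,"wy": 0,"wz": 0,"tx": 0,"ty": 0,"tz": 0.2,"grip": 1.0},{"wx": 0,"wy": 0,"wz": 0,"tx": 0,"ty": 0,"tz": 0.2,"grip": 1.0},{"wx": 0,"wy": 0,"wz": 0,"tx": 0,"ty": 0,"tz": 0.2,"grip": 1.0},{"wx": 0,"wy": 0,"wz": 0,"tx": 0,"ty": 0,"tz": 0,"grip": 1.0}]'

```text
time: 17.72
eef_pos: [0.5357, 0.2289, 0.0981]
ee_rot: [-0.001, -0.426, 0.905, 0.0]
force: [-0.3, 0.8, -3.7]
width: 0.0197
grasp_force: 45.0
```

```bash
python3 b.py
```

```text
17.8667 [ 0.5359  0.229   0.0984  0.2483  0.4715 -3.417 ] [[-0.637 -0.771 -0.   ]
 [-0.771  0.637  0.   ]
 [-0.     0.    -1.   ]]
[-0.04 -0.    2.47]
```

The nose is in the hole with no contact force. Continuing down.

>>> drive_tool --deltas '[{"wx": 0,"wy": 0,"wz": 0,"tx": 0,"ty": 0,"tz": 0.3,"grip": 1.0},{"wx": 0,"wy": 0,"wz": 0,"tx": 0,"ty": 0,"tz": 0.4,"grip": 1.0},{"wx": 0,"wy": 0,"wz": 0,"tx": 0,"ty": 0,"tz": 0.4,"grip": 1.0},{"wx": 0,"wy": 0,"wz": 0,"tx": 0,"ty": 0,"tz": 0.4,"grip": 1.0},{"wx": 0,"wy": 0,"wz": 0,"tx": 0,"ty": 0,"tz": 0.4,"grip": 1.0},{"wx": 0,"wy": 0,"wz": 0,"tx": 0,"ty": 0,"tz": 0.2,"grip": 1.0},{"wx": 0,"wy": 0,"wz": 0,"tx": 0,"ty": 0,"tz": 0.1,"grip": 1.0},{"wx": 0,"wy": 0,"wz": 0,"tx": 0,"ty": 0,"tz": 0,"grip": 1.0},{"wx": 0,"wy": 0,"wz": 0,"tx": 0,"ty": 0,"tz": 0,"grip": 1.0}]'

```text
time: 18.67
eef_pos: [0.5362, 0.2292, 0.0768]
ee_rot: [0.0, -0.426, 0.905, 0.0]
force: [0.2, 0.4, -4.1]
width: 0.0196
grasp_force: 45.0
```

```bash
python3 b.py
```

```text
18.8167 [ 0.5363  0.2292  0.0769 -0.1473  0.0352 -3.2774] [[-0.637 -0.771  0.   ]
 [-0.771  0.637  0.   ]
 [-0.    -0.    -1.   ]]
[-0.    0.01  0.32]
```

>>> drive_tool --deltas '[{"wx": 0,"wy": 0,"wz": 0,"tx": 0,"ty": 0,"tz": 0.1,"grip": 1.0},{"wx": 0,"wy": 0,"wz": 0,"tx": 0,"ty": 0,"tz": 0.1,"grip": 1.0},{"wx": 0,"wy": 0,"wz": 0,"tx": 0,"ty": 0,"tz": 0.1,"grip": 1.0},{"wx": 0,"wy": 0,"wz": 0,"tx": 0,"ty": 0,"tz": 0,"grip": 1.0},{"wx": 0,"wy": 0,"wz": 0,"tx": 0,"ty": 0,"tz": 0,"grip": 1.0}]'

```text
time: 19.28
eef_pos: [0.5361, 0.2291, 0.0737]
ee_rot: [0.0, -0.426, 0.905, 0.0]
force: [-0.1, -0.2, -3.9]
width: 0.0198
grasp_force: 45.0
```

```bash
python3 b.py
```

```text
19.4333 [ 0.5361  0.2291  0.0737 -0.244  -0.1362 -3.546 ] [[-0.637 -0.771  0.   ]
 [-0.771  0.637  0.   ]
 [-0.     0.    -1.   ]]
[-0.02  0.01  0.  ]
```

>>> drive_tool --deltas '[{"wx": 0,"wy": 0,"wz": 0,"tx": 0,"ty": 0,"tz": 0.05,"grip": 1.0},{"wx": 0,"wy": 0,"wz": 0,"tx": 0,"ty": 0,"tz": 0.05,"grip": 1.0},{"wx": 0,"wy": 0,"wz": 0,"tx": 0,"ty": 0,"tz": 0,"grip": 1.0},{"wx": 0,"wy": 0,"wz": 0,"tx": 0,"ty": 0,"tz": 0,"grip": 1.0}]'

```text
time: 19.82
eef_pos: [0.5361, 0.2292, 0.0737]
ee_rot: [0.0, -0.426, 0.905, -0.0]
force: [-2.7, -0.8, 5.2]
width: 0.0198
grasp_force: 45.0
```

```bash
python3 b.py
```

```text
19.9667 [ 0.5361  0.2291  0.0737 -2.7291 -1.3132  5.1611] [[-0.637 -0.771  0.   ]
 [-0.771  0.637 -0.   ]
 [-0.    -0.    -1.   ]]
[-0.02  0.   -0.  ]
```

The collar is seated, with a firm stop at the original TCP height of 0.0737. Relieving the push, opening, and retreating.

>>> drive_tool --deltas '[{"wx": 0,"wy": 0,"wz": 0,"tx": 0,"ty": 0,"tz": -0.06,"grip": 1.0},{"wx": 0,"wy": 0,"wz": 0,"tx": 0,"ty": 0,"tz": 0,"grip": 2.4},{"wx": 0,"wy": 0,"wz": 0,"tx": 0,"ty": 0,"tz": 0,"grip": 3.0},{"wx": 0,"wy": 0,"wz": 0,"tx": 0,"ty": 0,"tz": 0,"grip": 5.0},{"wx": 0,"wy": 0,"wz": 0,"tx": 0,"ty": 0,"tz": 0,"grip": 6.0},{"wx": 0,"wy": 0,"wz": 0,"tx": 0,"ty": 0,"tz": 0,"grip": 7.0},{"wx": 0,"wy": 0,"wz": 0,"tx": 0,"ty": 0,"tz": 0,"grip": 7.0},{"wx": 0,"wy": 0,"wz": 0,"tx": 0,"ty": 0,"tz": 0,"grip": 7.0},{"wx": 0,"wy": 0,"wz": 0,"tx": 0,"ty": 0,"tz": 0,"grip": 7.0},{"wx": 0,"wy": 0,"wz": 0,"tx": 0,"ty": 0,"tz": 0,"grip": 7.0}]'

```text
time: 20.85
eef_pos: [0.5361, 0.2291, 0.0733]
ee_rot: [-0.0, -0.426, 0.905, 0.0]
force: [0.3, -0.8, 0.1]
width: 0.0667
grasp_force: 0.0
```

>>> drive_tool --deltas '[{"wx": 0,"wy": 0,"wz": 0,"tx": 0,"ty": 0,"tz": -0.5,"grip": 7.0},{"wx": 0,"wy": 0,"wz": 0,"tx": 0,"ty": 0,"tz": -1.0,"grip": 7.0},{"wx": 0,"wy": 0,"wz": 0,"tx": 0,"ty": 0,"tz": -1.5,"grip": 7.0},{"wx": 0,"wy": 0,"wz": 0,"tx": 0,"ty": 0,"tz": -2.0,"grip": 7.0},{"wx": 0,"wy": 0,"wz": 0,"tx": 0,"ty": 0,"tz": -2.5,"grip": 7.0},{"wx": 0,"wy": 0,"wz": 0,"tx": 0,"ty": 0,"tz": -2.5,"grip": 7.0},{"wx": 0,"wy": 0,"wz": 0,"tx": 0,"ty": 0,"tz": -2.3,"grip": 7.0},{"wx": 0,"wy": 0,"wz": 0,"tx": 0,"ty": 0,"tz": 0,"grip": 7.0},{"wx": 0,"wy": 0,"wz": 0,"tx": 0,"ty": 0,"tz": 0,"grip": 7.0},{"wx": 0,"wy": 0,"wz": 0,"tx": 0,"ty": 0,"tz": 0,"grip": 7.0}]'

```text
time: 21.68
eef_pos: [0.5358, 0.2289, 0.1965]
ee_rot: [-0.0, -0.426, 0.905, -0.0]
force: [-0.2, 1.6, -0.5]
width: 0.0697
grasp_force: 0.0
```

Run:
```python
from h import *
o=telemetry.get_obs();c=imaging.calibration("wrist");I=imaging.camera("wrist")[:,:,::-1];cv2.imwrite("pics/w6.png",I)
print(o["time"],o["eef_pos"],o["force"],o["width"])
# compare with the w3 view: cap (dark disc) and collar positions against projections
for z in(.122,.046): print(proj(c,[.5355,.2296,z]).round(1))
g=cv2.cvtColor(I,cv2.COLOR_BGR2GRAY);u,v=proj(c,[.5355,.2296,.122]).astype(int)
def cap(g,u,v):
    m=(g[v-25:v+25,u-25:u+25]<95).astype(np.uint8);n,l,s,ce=cv2.connectedComponentsWithStats(m)
    for i in range(1,n):
        if 150<s[i,4]: print(ce[i]+[u-25,v-25],s[i])
cap(g,u,v);print("before");cap(cv2.cvtColor(cv2.imread("pics/w3.png"),cv2.COLOR_BGR2GRAY),324,260)
print("top diff vs start");S=cv2.cvtColor(imaging.camera("side"),cv2.COLOR_RGB2GRAY)
d=cv2.absdiff(S,cv2.cvtColor(cv2.imread("pics/side0.png"),cv2.COLOR_BGR2GRAY))
for n,(x,y) in dict(punch=(210,190),seal=(403,387),coupling=(297,293),cp=(214,230),hammer=(360,290)).items(): print(n,d[y-18:y+18,x-15:x+15].mean().round(1))
```

```text
21.6833 [0.53575682 0.22888699 0.19646184] [-0.2246552   1.55247628 -0.48869069] 0.06969008320749731
[324.1 261. ]
[323.9 229.6]
[322.93064877 259.79865772] [ 13  12  23  24 447]
before
[324.58914729 238.71317829] [  3   0  45  10 258]
[324.48358862 258.6892779 ] [ 14  12  24  24 457]
top diff vs start
punch 11.1
seal 9.7
coupling 6.0
cp 12.7
hammer 7.5
```

The punch's cap is at its original place, within about 1 px, and the gripper is clear of it. Handing in.

```bash
python3 -c "
from cell import bot
print(bot.sign_off())"
```

```text
the job is handed in; nothing more can be done
None
```

The job is handed in, with no verdict returned: I pressed the seal at about 15 N for over a second (sunk about 2 mm by estimate), lifted the punch straight off, and set it back in its own hole with the gripper clear.

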